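Hold a filled filter syringe over the open sample vial

TASK

One of the three syringes has its plunger drawn out: take that one by its barrel, lift it out of its rack and carry it upright over the row of solvent bottles to the vials. Stop with its filter outlet centred over the mouth of the one open vial, about a centimetre above the rim and never touching the vial, ready for filtering, and finish while holding it there, motionless in the gripper. Do not push the plunger in, and leave the bottles, the other syringes and the vials standing where they are.

Things in the scene. Friction and masses are not known exactly. Their poses are not given: they have to be found in the camera images.
- syringe_barrel (a point): The 20 ml syringe to take, upright, outlet down, in one of the rack's three places: the only one with its plunger drawn out. Point on its axis at the height to grip, 98 mm above the outlet tip. z up, x along the flange's wings. Clear round barrel 21 mm across, 30 to 120 mm above the tip; flange on top 36 mm along x, only 20 mm along y: close along y. About 50 g.
- outlet (a point): Lower tip of the outlet (nozzle, 4 to 6 mm across, 12 mm long) under the syringe's round white filter (28 mm across, from 12 to 20 mm above the tip), on the syringe's axis; axes as the syringe's. At the start it is 10 mm above the table.
- plunger (a joint): How far the drawn-out plunger has been pushed in, m: 0 at the start, 0.024 fully in; moves stiffly, at about 3 N, and stays. Its thumb disc, 20 mm across, tops out 35 mm above the flange and 155 mm above the outlet tip (on the other syringes 9 mm above the flange).
- syringe_rack: Fixed white rack, 196 mm along its x, 56 mm along its y; origin on the table under its centre. Three places along its x, at -62, 0 and +62 mm. Upper plate's top 46 mm above the table, with 31 mm holes; the filters stand on the lower plate, 22 mm up, the outlets in its 12 mm drain holes. The syringe comes out straight up.
- spare1_barrel (a point): Another syringe in the same rack, plunger pushed in, otherwise the same; the point lies on its axis, 98 mm above its outlet tip. To be left alone.
- spare2_barrel (a point): Another syringe in the same rack, as spare1.
- vial_rack: Fixed white rack, 196 mm along its x, 56 mm along its y, 34 mm high; origin on the table under its centre. It holds four 20 ml glass vials, 28 mm across, in a row along its x at -66, -22, +22 and +66 mm. It and the syringe rack stand on opposite sides of the bottle tray, either way round.
- mouth (a point): Centre of the mouth, at rim height, of the one open vial: glass, 61 mm tall, neck 22 mm across outside and about 17 mm inside. The rim is 67 mm above the table. z points up.
- vial1_top (a point): Centre of the top of a closed vial's white screw cap (26 mm across, 14 mm high), 70 mm above the table.
- vial2_top (a point): As vial1_top, of another closed vial.
- vial3_top (a point): As vial1_top, of the third closed vial.
- bottle_tray: Fixed white spill tray between the two racks, 300 mm along its x, 85 mm along its y, 20 mm high; origin on the table under its centre. Three bottles stand in it in a row along its x.
- bottle0_top (a point): Centre of the top of the cap of a loose 100 ml solvent bottle, 56 mm across, cap 39 mm across; the top is 104 mm above the table.
- bottle1_top (a point): As bottle0_top, of the amber bottle in the middle.
- bottle2_top (a point): As bottle0_top, of the third bottle.
Not all that is in view belongs to the job. What is shaped like the part that bears syringe_barrel but red or yellow is not meant. Leave any orange or turquoise look-alike of the part that bears mouth alone.

How it is judged (in metres and radians):
On the way, in this order (a step that is already met when the one before it is completed fails the run):
1. the drawn-out syringe is lifted clear out of its rack by the fingers (height (world z) of outlet above 0.06 m and contact force between the fingers and syringe above 0.5 N), for 0.1 s.
2. its outlet passes above the row of bottles, higher than their caps (height (world z) of outlet above 0.106 m and y of outlet in the frame of bottle_tray between -0.04 and 0.04 m and x of outlet in the frame of bottle_tray between -0.15 and 0.15 m), for 0.03 s.
At the end, for the whole second after the job is handed in: Held still and upright (within 8 degrees), outlet 3 to 18 mm above the open vial's rim and within 5 mm of its centre, touching neither vial nor rack; plunger in by less than 4 mm; vials within 10 mm, bottles and other syringes within 20 mm of where they were (horizontal distance between outlet and mouth below 0.005 m and z of outlet in the frame of mouth between 0.003 and 0.018 m and angle between outlet's own z axis and vertical below 0.14 rad and linear speed of syringe below 0.02 m/s and contact force between the fingers and syringe above 0.5 N and contact force between syringe and vial_open below 0.05 N and contact force between syringe and vial_rack below 0.05 N and value of joint plunger below 0.004 m and angle between mouth's own z axis and vertical below 0.15 rad and distance of each of mouth, vial1_top, vial2_top, vial3_top from where it was at the start of the episode below 0.01 m and distance of each of bottle0_top, bottle1_top, bottle2_top, spare1_barrel, spare2_barrel from where it was at the start of the episode below 0.02 m); the arm keeps its last pose, push and grip.
It fails at once if the syringe touches the open vial (contact force between syringe and vial_open above 0.2 N).
It fails at once if the plunger is pushed in by 4 mm or more (value of joint plunger above 0.004 m).
It fails at once if the syringe is tilted more than 30 degrees (angle between outlet's own z axis and vertical above 0.52 rad).
It fails at once if a bottle or another syringe is moved more than 20 mm (distance of any of bottle0_top, bottle1_top, bottle2_top, spare1_barrel, spare2_barrel from where it was at the start of the episode above 0.02 m).
It fails at once if a vial is moved more than 10 mm (distance of any of mouth, vial1_top, vial2_top, vial3_top from where it was at the start of the episode above 0.01 m).
It also fails if it takes over 45 s, if anything falls off the work surface, if the arm or the gripper's body presses on something with over 40 N, if the wrist force passes 120 N, or if a joint passes its speed limit or range.

ROBOT

A 6-joint arm with a two-finger parallel gripper is mounted at the origin on the work surface. World frame = base frame: x ahead of the robot, y to its left, z up, the work surface at z = 0. Lengths are in mm, angles in degrees, forces in N, time in s.
With the tool pointing down it reaches from about 275 to 825 mm from the base axis. Payload 5.2 kg.
Tool frame: the origin (TCP) lies between the finger pads; the fingertips stand 14 mm ahead of it and the grasp point (between the pads) lies 5 mm behind it; y points along the fingers, x is the direction in which the jaws open and shut, and the axes are right-handed (so a half turn about y gives the same grasp; the last joint's range is limited). The gripper opens to 93 mm and grips with 3 to 60 N. Pads are 15 mm wide; open, the fingers measure 128 mm over their backs; the gripper's body (75 mm by 188 mm) begins 65 mm behind the grasp point.
Start: joints at [-75.447, 14.817, 87.949, -0, 77.235, -11.62], TCP at [242.614, -493.603, 232.653] pointing down, gripper open.
Joint ranges: [-179.93, 179.93], [-52.35, 119.4], [10.71, 147.94], [-69.91, 249.91], [12.55, 155.21], [-178.61, 178.61]. Speed limits (degrees/s): [147.25, 147.25, 180, 180, 180, 180].

INTERFACE

Orientations are given as [roll, pitch, yaw] about the fixed x, y, z axes, in that order (R = Rz(yaw) Ry(pitch) Rx(roll)).
In Python, from bench import env, imaging, order gives the robot as it stands. The module is installed in compiled form; this text tells all that it offers.
- The arm moves only by the tool drive_tool, never from a script. Its argument "series" is a list of rows, each an object of numbers: "x", "y", "z": the shift along the tool's x, y, z each as a share of 0.075 m, from -1 to 1; "ax", "ay", "az": the turn, a rotation vector about the tool's x, y, z each as a share of 90 degrees, from -1 to 1; "grip": the opening, from 0 (shut) to 1 (fully open). A call has 1 to 20 rows; each row shifts and turns the commanded pose from where the row before left it, along the tool's axes as they then stand; what a row does not reach is not made up. A row lasts 1/8 s, in which the tool goes at most 62.5 mm and 10.7 degrees, less where a joint would pass 70% of its speed; a pose out of reach is approached as far as the arm can. A call with a number of a shift or a turn outside -1 to 1 is refused whole. A call with a gripper value outside its range is refused whole. The fingers move at their own pace and stop on an object; "squeeze" is the grip in N (left out, the last holds). Time passes only in rows, so rows that do not move let the fingers close. It gives the time, the measured TCP pose, the force and the opening at its end, in the units of the state.
- env.observe(): the state, without advancing time (a new reading comes with each control period).
- imaging.grab_frame(name): name is "scene" or "top" or "wrist"; returns a dict with "frame" (420x560x3 uint8, red, green, blue), "camera_matrix" (3x3 intrinsics, pixels), "rvec" (rotation vector, rad) and "tvec" (3), from world to camera coordinates, as OpenCV has them. Camera axes: x right, y down, z forward; pixel columns grow to the right and rows downward; lengths in mm; the calibration is good to about 2 mm. A picture is of the moment at which its call begins. There is no depth.
- order.sign_off(): hands the job in, once; it reports no verdict.
The state is a dict: "time_s": time; "q": joint angles; "dq": joint speeds; "joint_efforts": joint torques, N m; "tcp_pos": TCP position; "tool_rot": TCP orientation; "ft_force": force on the tool from outside, world axes, zero at the start; "torque": the same for the moment, N m; "opening": finger opening in mm.
Only numpy, scipy, OpenCV 4.12 (cv2) and the standard library are available. Lean on these libraries where they do the work, as an engineer would, in place of code of your own. Each camera call takes 0.05 s, during which the arm holds its last target.

## Working session

There is one attempt and no reset: what is moved stays moved. The work goes in short steps, Python scripts to look and compute and a tool call to move; the robot and the scene stay as the last step left them, time stands still between calls to the robot, and variables do not carry over. Pictures are saved under pics/ and viewed, and the job is handed in when it is done.

Besides the shell and the picture viewer there is one more tool, called after "Call:" as name([rows], argument=value, ...), one row to a line, values as JSON. drive_tool: Moves the arm, as the interface text tells. Its arguments: {"type":"object","properties":{"series":{"type":"array","items":{"type":"object","properties":{"x":{"type":"number","minimum":-1,"maximum":1},"y":{"type":"number","minimum":-1,"maximum":1},"z":{"type":"number","minimum":-1,"maximum":1},"ax":{"type":"number","minimum":-1,"maximum":1},"ay":{"type":"number","minimum":-1,"maximum":1},"az":{"type":"number","minimum":-1,"maximum":1},"grip":{"type":"number"}}}},"squeeze":{"type":"number"}},"required":["series"]}

```bash
mkdir -p pics
cat > h.py <<'E'
import numpy as np, cv2
from bench import env, imaging, order
def grab(n,tag):
    f=imaging.grab_frame(n); cv2.imwrite(f'pics/{n}_{tag}.png',cv2.cvtColor(f['frame'],cv2.COLOR_RGB2BGR)); 
    np.savez(f'pics/{n}_{tag}.npz',**f); return f
def ray(f,u,v):
    K=np.array(f['camera_matrix']);R=cv2.Rodrigues(np.array(f['rvec'],float))[0];t=np.array(f['tvec'],float).ravel()
    d=R.T@np.linalg.inv(K)@np.array([u,v,1.]);return -R.T@t,d
def plane(f,u,v,z):
    c,d=ray(f,u,v);return c+d*(z-c[2])/d[2]
def proj(f,p):
    return cv2.projectPoints(np.array(p,float).reshape(-1,1,3),np.array(f['rvec'],float),np.array(f['tvec'],float),np.array(f['camera_matrix'],float),None)[0].reshape(-1,2)
E
python3 - <<'E'
from h import *
for n in('scene','top','wrist'):
    f=grab(n,'0'); print(n,ray(f,280,210))
print(env.observe())
E
```

```text
scene (array([1052.26190579, -493.5799763 ,  554.00831324]), array([-0.62929727,  0.56674945, -0.53195323]))
top (array([ 328.55823913,   22.88135078, 1008.78274702]), array([ 2.11754926e-01, -9.23104202e-04, -9.77332432e-01]))
wrist (array([ 317.6010715 , -455.31009736,  383.57070485]), array([-0.28433465, -0.14569877, -0.94779324]))
{'time_s': 0.15, 'q': array([-7.54475028e+01,  1.48499706e+01,  8.79967733e+01, -7.88590843e-04,
        7.72351800e+01, -1.16190560e+01]), 'dq': array([ 0.07493465, -0.02070859, -0.11795677,  0.06367681, -0.01408693,
       -0.00725803]), 'joint_efforts': array([ 2.89251075e-03, -4.37638807e+01, -2.84230810e+01,  7.19798380e-02,
        3.80156923e-02, -8.84938868e-05]), 'tcp_pos': array([ 242.50026192, -493.20078055,  232.00513165]), 'tool_rot': array([-8.99842533e+01,  8.04000111e-02, -6.38282610e+01]), 'ft_force': array([-0.97080874, -0.26900821,  0.28535938]), 'torque': array([-0.08423878,  0.01506098, -0.02239572]), 'opening': 93.03875204343575}
```

View pics/top_0.png

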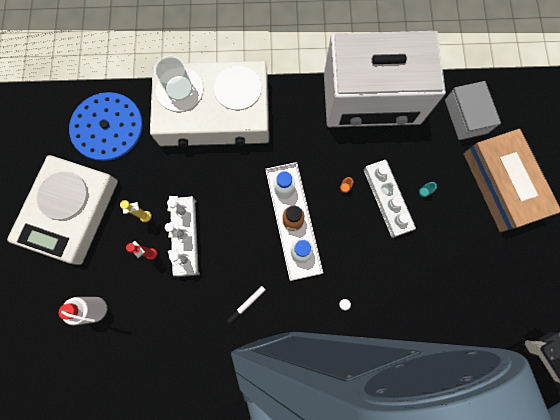

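View pics/scene_0.png

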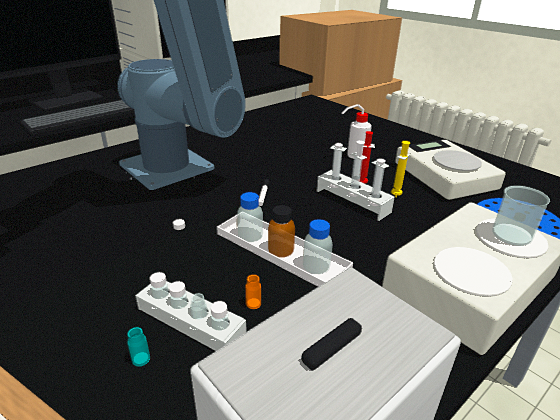

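View pics/wrist_0.png

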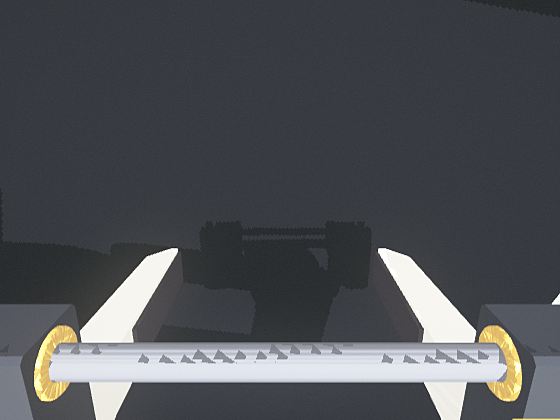

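The top view shows the syringe rack at px (182,235), the tray at (294,222) and the vial rack at (390,198). Next I'm enlarging these areas.

Run:
```python
import cv2
a=cv2.imread('pics/top_0.png');s=cv2.imread('pics/scene_0.png')
cv2.imwrite('pics/z1.png',cv2.resize(a[185:285,110:210],None,fx=6,fy=6,interpolation=cv2.INTER_CUBIC))
cv2.imwrite('pics/z2.png',cv2.resize(a[150:250,340:440],None,fx=6,fy=6,interpolation=cv2.INTER_CUBIC))
cv2.imwrite('pics/z3.png',cv2.resize(s[100:220,310:420],None,fx=5,fy=5,interpolation=cv2.INTER_CUBIC))
cv2.imwrite('pics/z4.png',cv2.resize(s[260:350,120:260],None,fx=5,fy=5,interpolation=cv2.INTER_CUBIC))
```

```text
(no output)
```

View pics/z1.png

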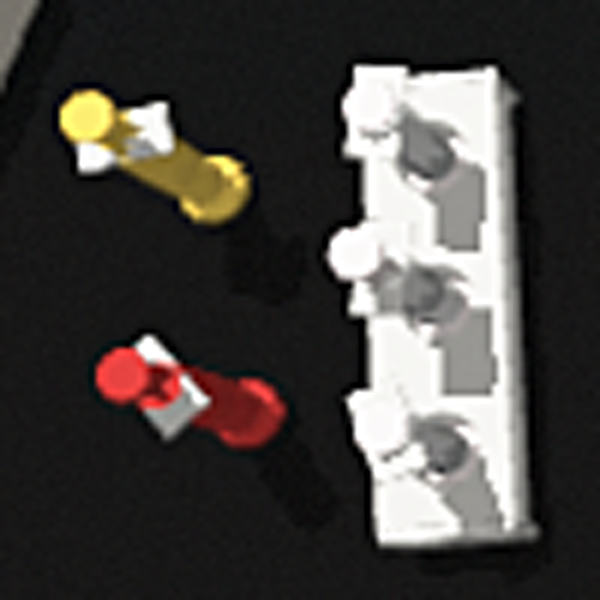

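View pics/z2.png

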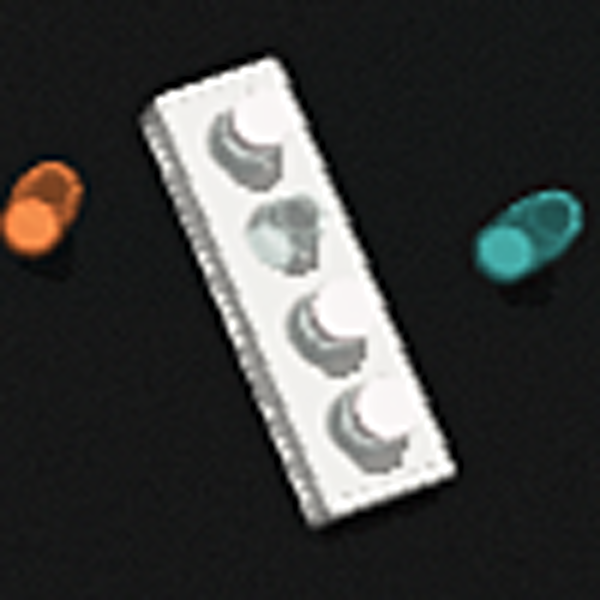

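View pics/z3.png

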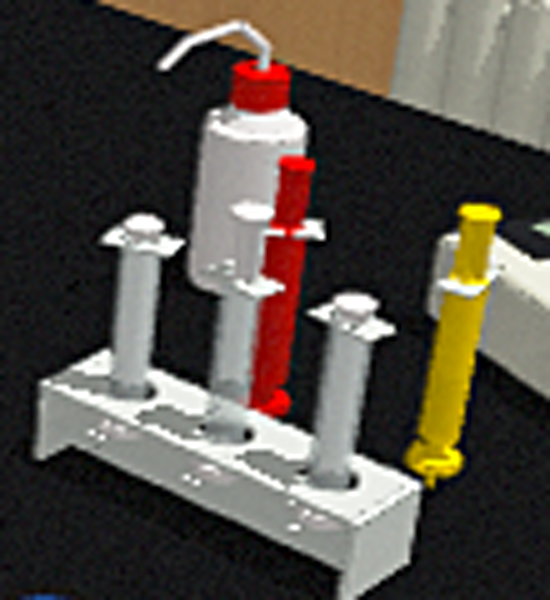

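View pics/z4.png

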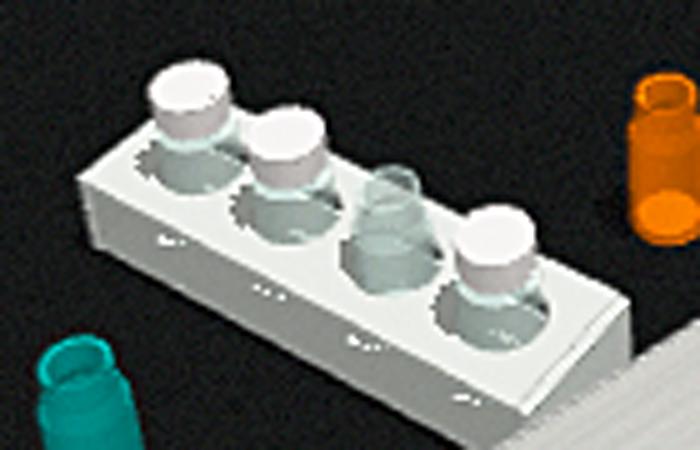

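The middle syringe is the drawn-out one, and the open vial sits second from the far end. Next I'll triangulate both.

Run:
```python
from h import *
F={n:dict(np.load(f'pics/{n}_0.npz')) for n in('top','scene')}
def tri(a,b):
    c1,d1=ray(F['top'],*a);c2,d2=ray(F['scene'],*b)
    A=np.stack([d1,-d2],1);s=np.linalg.lstsq(A,c2-c1,rcond=None)[0];p,q=c1+s[0]*d1,c2+s[1]*d2
    return ((p+q)/2).round(1),np.linalg.norm(p-q).round(1)
T=lambda x,y,o:(x/6+o[0]-.4,y/6+o[1]-.4)
S=lambda x,y,o:(x/5+o[0]-.4,y/5+o[1]-.4)
t=(110,185);v=(340,150);s3=(310,100);s4=(120,260)
print('discs planes')
for n,z,p,q in [('far',139,(370,105),(354,304)),('mid',165,(355,250),(252,210)),('near',139,(382,418),(145,223))]:
    print(n,tri(T(*p,t),S(*q,s3)),plane(F['top'],*T(*p,t),z).round(1),plane(F['scene'],*S(*q,s3),z).round(1))
for p in [(498,68),(524,528),(380,545)]: print('rack',plane(F['top'],*T(*p,t),46).round(1))
print('red/yel base', [plane(F['top'],*T(*p,t),16).round(1) for p in[(250,412),(215,190)]])
print('vials')
for n,z,p,q in [('c0',70,(262,120),(498,232)),('open',67,(299,212),(397,179)),('c2',70,(343,307),(286,133)),('c3',70,(386,408),(190,86))]:
    print(n,tri(T(*p,v),S(*q,s4)),plane(F['top'],*T(*p,v),z).round(1),plane(F['scene'],*S(*q,s4),z).round(1))
for c in [(284,179),(293,213),(302,247)]: print('bot',plane(F['top'],*c,104).round(1))
# box top height by scene/top
```

```text
discs planes
far (array([543.9, 272.5, 136.8]), np.float64(1.2)) [542.9 271.4 139. ] [546.7 269.2 139. ]
mid (array([482.5, 268.5, 164.3]), np.float64(1.1)) [481.9 267.9 165. ] [483.6 267.9 165. ]
near (array([422.9, 263.5, 139.2]), np.float64(0.4)) [422.8 263.4 139. ] [422.7 264.  139. ]
rack [580.4 244.   46. ]
rack [386.3 229.8  46. ]
rack [381.1 288.4  46. ]
red/yel base [array([440.3, 353.7,  16. ]), array([537.2, 372.8,  16. ])]
vials
c0 (array([ 630. , -240.1,   67.9]), np.float64(3.3)) [ 628.4 -240.9   70. ] [ 632.8 -239.9   70. ]
open (array([ 589.4, -252. ,   68.2]), np.float64(3.4)) [ 588.8 -253.8   67. ] [ 589.3 -250.1   67. ]
c2 (array([ 547.6, -267.7,   68.1]), np.float64(1.0)) [ 546.9 -267.6   70. ] [ 549.9 -268.2   70. ]
c3 (array([ 504.9, -281.2,   67.6]), np.float64(1.8)) [ 504.  -281.3   70. ] [ 508.2 -281.6   70. ]
bot [601.   10.2 104. ]
bot [516.4  -8.6 104. ]
bot [434.9 -26.7 104. ]
```

Call:
drive_tool([
  {"y": -0.31, "ay": 0.081, "grip": 1},
  {"y": -0.31, "ay": 0.081},
  {"y": -0.31, "ay": 0.082},
  {"x": -0.657, "z": 0.267},
  {"x": -0.657, "z": 0.267},
  {"x": -0.657, "z": 0.267},
  {"x": -0.657, "z": 0.267},
  {"x": -0.657, "z": 0.267},
  {"x": -0.657, "z": 0.267},
  {"x": -0.657, "z": 0.267},
  {"x": -0.657, "z": 0.267},
  {"x": -0.657, "z": 0.267},
  {"x": -0.657, "z": 0.267},
  {"x": -0.657, "z": 0.267},
  {"x": -0.657, "z": 0.267},
  {"x": -0.657, "z": 0.267},
  {"x": -0.657, "z": 0.267},
  {"x": -0.657, "z": 0.267},
  {},
  {},
])

```text
invalid input at $.series[0]: expected keys x, y, z, ax, ay, az, grip
```

Run:
```python
from h import *
f=grab('wrist','1');print(env.observe());print(proj(f,[[482.5,268,165],[482.5,268,108],[440,354,155],[482.5,268,10]]))
```

```text
{'time_s': 0.2, 'q': array([-7.54471912e+01,  1.48446822e+01,  8.79848916e+01, -8.12574518e-04,
        7.72351760e+01, -1.16206001e+01]), 'dq': array([ 0.04632038, -0.12761233, -0.2351016 ,  0.01977745, -0.10712068,
        0.03561108]), 'joint_efforts': array([ 5.81656823e-04, -4.37211692e+01, -2.83971155e+01,  7.16475095e-02,
        3.83475283e-02, -1.22857323e-04]), 'tcp_pos': array([ 242.52894623, -493.30019706,  232.13806777]), 'tool_rot': array([-8.99877335e+01,  6.35822289e-02, -6.38264043e+01]), 'ft_force': array([-0.98141528, -1.09177685,  0.30288699]), 'torque': array([-0.00305763,  0.00504747, -0.04757953]), 'opening': 93.04172201425266}
[[-2925.15765956 -2644.22337601]
 [-1503.21791603 -1433.52222376]
 [-2993.10612956 -2303.7009267 ]
 [ -732.19266527  -777.03789399]]
```

View pics/wrist_1.png

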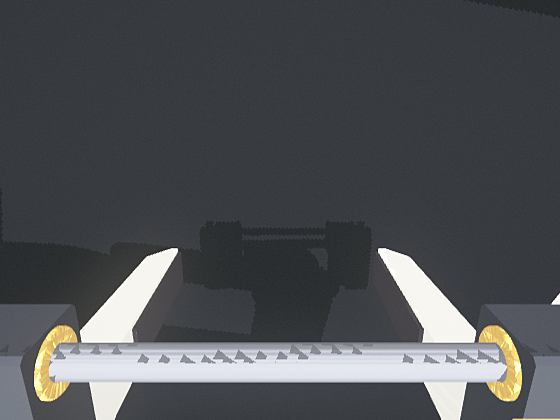

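The call was refused because every key is required, so the view is unchanged.

Call:
drive_tool([
  {"x": 0, "y": -0.31, "z": 0, "ax": 0, "ay": 0.081, "az": 0, "grip": 1},
  {"x": 0, "y": -0.31, "z": 0, "ax": 0, "ay": 0.081, "az": 0, "grip": 1},
  {"x": 0, "y": -0.31, "z": 0, "ax": 0, "ay": 0.082, "az": 0, "grip": 1},
  {"x": -0.657, "y": 0, "z": 0.267, "ax": 0, "ay": 0, "az": 0, "grip": 1},
  {"x": -0.657, "y": 0, "z": 0.267, "ax": 0, "ay": 0, "az": 0, "grip": 1},
  {"x": -0.657, "y": 0, "z": 0.267, "ax": 0, "ay": 0, "az": 0, "grip": 1},
  {"x": -0.657, "y": 0, "z": 0.267, "ax": 0, "ay": 0, "az": 0, "grip": 1},
  {"x": -0.657, "y": 0, "z": 0.267, "ax": 0, "ay": 0, "az": 0, "grip": 1},
  {"x": -0.657, "y": 0, "z": 0.267, "ax": 0, "ay": 0, "az": 0, "grip": 1},
  {"x": -0.657, "y": 0, "z": 0.267, "ax": 0, "ay": 0, "az": 0, "grip": 1},
  {"x": -0.657, "y": 0, "z": 0.267, "ax": 0, "ay": 0, "az": 0, "grip": 1},
  {"x": -0.657, "y": 0, "z": 0.267, "ax": 0, "ay": 0, "az": 0, "grip": 1},
  {"x": -0.657, "y": 0, "z": 0.267, "ax": 0, "ay": 0, "az": 0, "grip": 1},
  {"x": -0.657, "y": 0, "z": 0.267, "ax": 0, "ay": 0, "az": 0, "grip": 1},
  {"x": -0.657, "y": 0, "z": 0.267, "ax": 0, "ay": 0, "az": 0, "grip": 1},
  {"x": -0.657, "y": 0, "z": 0.267, "ax": 0, "ay": 0, "az": 0, "grip": 1},
  {"x": -0.657, "y": 0, "z": 0.267, "ax": 0, "ay": 0, "az": 0, "grip": 1},
  {"x": -0.657, "y": 0, "z": 0.267, "ax": 0, "ay": 0, "az": 0, "grip": 1},
  {"x": 0, "y": 0, "z": 0, "ax": 0, "ay": 0, "az": 0, "grip": 1},
  {"x": 0, "y": 0, "z": 0, "ax": 0, "ay": 0, "az": 0, "grip": 1},
])

```text
time_s: 2.7
tcp_pos: [487.4, 265.2, 301.9]
tool_rot: [-90.1, -0.1, -85.7]
ft_force: [-0.2, -1.0, 0.0]
opening: 92.9
```

Run:
```python
from h import *
f=grab('wrist','2');grab('top','2');print(env.observe());print(proj(f,[[482.5,268,165],[482.5,268,108],[440,354,155],[482.5,268,10]]))
```

```text
{'time_s': 2.8, 'q': array([ 1.69642892e+01,  1.32342275e+01,  8.03310531e+01, -2.27849228e-02,
        8.64552984e+01,  1.02817332e+02]), 'dq': array([-0.46389835, -0.4817901 , -0.02473859,  0.05946105, -0.08492428,
        0.14031145]), 'joint_efforts': array([ 4.79877088e-01, -4.30942833e+01, -2.99016917e+01,  2.95319594e-02,
       -9.00883530e-02, -6.49980226e-03]), 'tcp_pos': array([487.60754489, 264.43850277, 302.48223069]), 'tool_rot': array([-9.00150216e+01, -2.67395599e-02, -8.58516264e+01]), 'ft_force': array([ 0.15775449, -0.7026012 ,  0.51492979]), 'torque': array([ 0.0154263 ,  0.01928355, -0.02600852]), 'opening': 92.80051733013502}
[[274.29086143 199.29575461]
 [274.72479221 181.47844211]
 [169.9283191  236.25358394]
 [275.22567109 160.91222261]]
```

View pics/wrist_2.png

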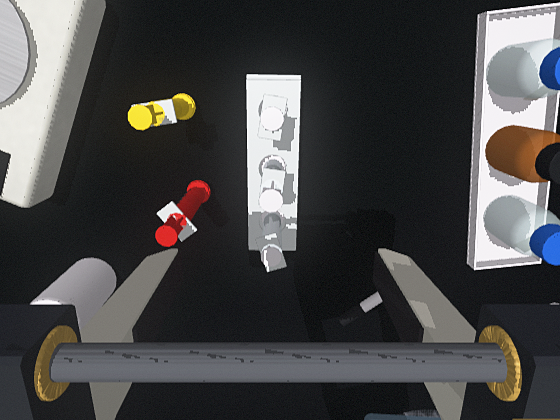

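The wrist view shows the rack's three syringes. The drawn-out one's disc is near (270,199), with the red and yellow look-alikes to the left.

Run:
```python
import cv2
a=cv2.imread('pics/wrist_2.png')
cv2.imwrite('pics/z5.png',cv2.resize(a[90:280,230:310],None,fx=3,fy=3,interpolation=cv2.INTER_CUBIC))
b=cv2.convertScaleAbs(a,alpha=0.75)
cv2.imwrite('pics/z6.png',cv2.resize(b[145:225,235:305],None,fx=7,fy=7,interpolation=cv2.INTER_CUBIC))
```

```text
(no output)
```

View pics/z6.png

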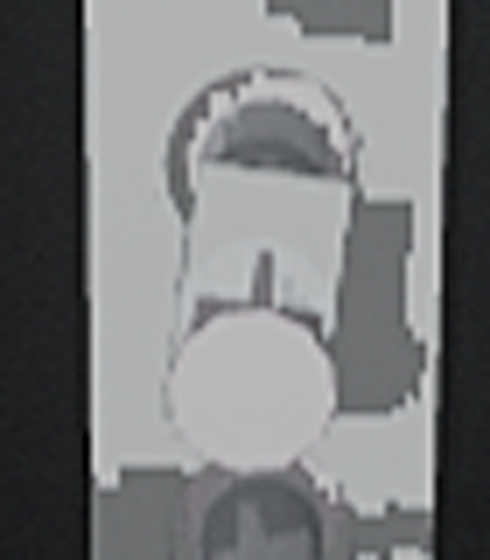

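Run:
```python
from h import *
f=dict(np.load('pics/wrist_2.npz'));print(plane(f,270.9,200.0,165))
Z=lambda x,y:(x/7+235-.4,y/7+145-.4)
# flange edges at z=130
a,b,c,d=[plane(f,*Z(*p),131) for p in[(202,163),(352,184),(182,310),(338,320)]]
print(a,b,c,d,[np.degrees(np.arctan2(*(p-q)[1::-1])) for p,q in((a,c),(b,d))],np.degrees(np.arctan2(*(a-b)[1::-1])))
print('hole',[plane(f,*Z(*p),46) for p in[(165,165),(358,150),(262,68)]])
print('rack edges', [plane(f,*Z(*p),46) for p in[(83,10),(92,450),(448,10),(438,450)]])
print('red top', [plane(f,166,237,z) for z in(150,165)])
t=dict(np.load('pics/top_0.npz'));print([plane(t,123/6+110-.4,377/6+184.6,z) for z in(150,165)])
```

```text
[481.71231836 270.65385221 165.        ]
[499.8004083  278.92698865 131.        ] [498.53730622 260.16318275 131.        ] [480.74420405 280.23944984 131.        ] [480.90713714 260.50863132 131.        ] [np.float64(-3.9399201307558505), np.float64(-1.122519720984685)] 86.14889425048676
hole [array([480.24640925, 286.42143002,  46.        ]), array([484.89080995, 256.45188313,  46.        ]), array([496.67124821, 272.34241433,  46.        ])]
rack edges [array([503.59120026, 300.45478614,  46.        ]), array([432.33390301, 295.42142779,  46.        ]), array([507.79160094, 244.42110008,  46.        ]), array([436.5171573 , 239.48398199,  46.        ])]
red top [array([436.85001838, 358.76490599, 150.        ]), array([443.48770898, 354.49330566, 165.        ])]
[array([439.49004297, 356.55628113, 150.        ]), array([437.55244342, 350.72812031, 165.        ])]
```

Call:
drive_tool([
  {"x": -0.059, "y": 0, "z": -0.076, "ax": 0, "ay": 0.078, "az": 0, "grip": 0.55},
  {"x": 0, "y": 0.5, "z": 0, "ax": 0, "ay": 0, "az": 0, "grip": 0.55},
  {"x": 0, "y": 0.5, "z": 0, "ax": 0, "ay": 0, "az": 0, "grip": 0.55},
  {"x": 0, "y": 0.5, "z": 0, "ax": 0, "ay": 0, "az": 0, "grip": 0.55},
  {"x": 0, "y": 0, "z": 0, "ax": 0, "ay": 0, "az": 0, "grip": 0.55},
  {"x": 0, "y": 0, "z": 0, "ax": 0, "ay": 0, "az": 0, "grip": 0.55},
])

```text
time_s: 3.55
tcp_pos: [482.8, 269.1, 191.7]
tool_rot: [-89.9, 0.0, -92.9]
ft_force: [0.2, -0.2, 0.9]
opening: 51.4
```

Run:
```python
from h import *
f=grab('wrist','3');grab('scene','3');s=env.observe();print(s['tcp_pos'],s['tool_rot'],s['opening']);print(proj(f,[[481.7,268,165],[481.7,270.5,165]]))
```

```text
[483.14352268 269.59479777 192.11621642] [-8.97958606e+01  7.55297252e-02 -9.28435132e+01] 51.026018296289266
[[280.95572389 255.22297445]
 [276.1219878  255.43970872]]
```

View pics/wrist_3.png

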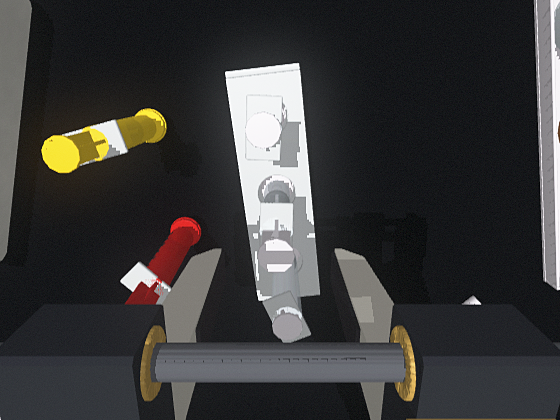

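View pics/scene_3.png

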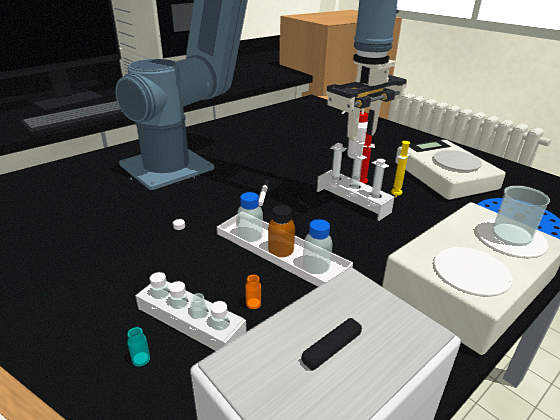

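The disc at (277,256) lies midway between the fingers, and its tip clears. Descending now.

Call:
drive_tool([
  {"x": 0, "y": 0.3, "z": -0.013, "ax": 0, "ay": 0, "az": 0, "grip": 0.55},
  {"x": 0, "y": 0.3, "z": 0, "ax": 0, "ay": 0, "az": 0, "grip": 0.55},
  {"x": 0, "y": 0.3, "z": 0, "ax": 0, "ay": 0, "az": 0, "grip": 0.55},
  {"x": 0, "y": 0.28, "z": 0, "ax": 0, "ay": 0, "az": 0, "grip": 0.55},
  {"x": 0, "y": 0, "z": 0, "ax": 0, "ay": 0, "az": 0, "grip": 0.55},
  {"x": 0, "y": 0, "z": 0, "ax": 0, "ay": 0, "az": 0, "grip": 0.55},
])

```text
time_s: 4.4
tcp_pos: [482.0, 270.0, 103.0]
tool_rot: [-89.9, 0.1, -92.8]
ft_force: [-0.5, 0.6, 0.3]
opening: 51.3
```

Run:
```python
from h import *
f=grab('wrist','4');grab('scene','4');s=env.observe();print(s['tcp_pos'],s['tool_rot'],s['ft_force'])
a=cv2.imread('pics/scene_4.png');cv2.imwrite('pics/z7.png',cv2.resize(a[70:220,300:440],None,fx=4,fy=4,interpolation=cv2.INTER_CUBIC))
```

```text
[481.95357964 269.97447077 102.96925397] [-8.98482732e+01  5.73198256e-02 -9.28069698e+01] [ 0.92612406 -0.1403978  -0.19771094]
```

View pics/wrist_4.png

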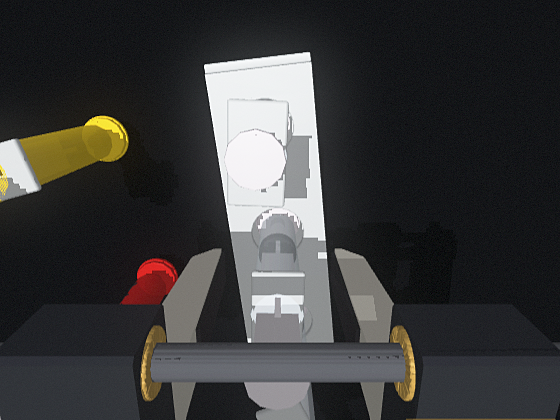

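View pics/z7.png

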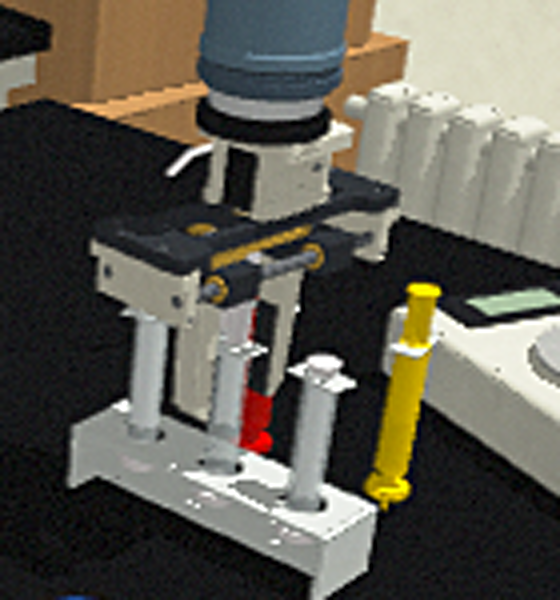

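The fingers straddle the barrel, and the flange sits at about (277,290) with no contact. Closing.

Call:
drive_tool([
  {"x": 0, "y": 0, "z": 0, "ax": 0, "ay": 0, "az": 0, "grip": 0},
  {"x": 0, "y": 0, "z": 0, "ax": 0, "ay": 0, "az": 0, "grip": 0},
  {"x": 0, "y": 0, "z": 0, "ax": 0, "ay": 0, "az": 0, "grip": 0},
  {"x": 0, "y": 0, "z": 0, "ax": 0, "ay": 0, "az": 0, "grip": 0},
  {"x": 0, "y": 0, "z": 0, "ax": 0, "ay": 0, "az": 0, "grip": 0},
  {"x": 0, "y": 0, "z": 0, "ax": 0, "ay": 0, "az": 0, "grip": 0},
  {"x": 0, "y": 0, "z": 0, "ax": 0, "ay": 0, "az": 0, "grip": 0},
  {"x": 0, "y": 0, "z": 0, "ax": 0, "ay": 0, "az": 0, "grip": 0},
], squeeze=15)

```text
time_s: 5.5
tcp_pos: [480.9, 269.6, 101.4]
tool_rot: [-90.0, -0.0, -92.8]
ft_force: [0.2, -0.8, 1.3]
opening: 21.0
```

Call:
drive_tool([
  {"x": 0, "y": -0.1, "z": 0, "ax": 0, "ay": 0, "az": 0, "grip": 0},
  {"x": 0, "y": -0.15, "z": 0, "ax": 0, "ay": 0, "az": 0, "grip": 0},
  {"x": 0, "y": -0.15, "z": 0, "ax": 0, "ay": 0, "az": 0, "grip": 0},
  {"x": 0, "y": -0.2, "z": 0, "ax": 0, "ay": 0, "az": 0, "grip": 0},
  {"x": 0, "y": -0.2, "z": 0, "ax": 0, "ay": 0, "az": 0, "grip": 0},
  {"x": 0, "y": -0.2, "z": 0, "ax": 0, "ay": 0, "az": 0, "grip": 0},
  {"x": 0, "y": -0.2, "z": 0, "ax": 0, "ay": 0, "az": 0, "grip": 0},
  {"x": 0, "y": -0.2, "z": 0, "ax": 0, "ay": 0, "az": 0, "grip": 0},
  {"x": 0, "y": -0.2, "z": 0, "ax": 0, "ay": 0, "az": 0, "grip": 0},
  {"x": 0, "y": -0.2, "z": 0, "ax": 0, "ay": 0, "az": 0, "grip": 0},
  {"x": 0, "y": 0, "z": 0, "ax": 0, "ay": 0, "az": 0, "grip": 0},
  {"x": 0, "y": 0, "z": 0, "ax": 0, "ay": 0, "az": 0, "grip": 0},
])

```text
time_s: 7.0
tcp_pos: [480.6, 269.5, 236.0]
tool_rot: [-90.0, -0.0, -92.8]
ft_force: [-0.2, -0.2, -0.9]
opening: 20.8
```

Run:
```python
from h import *
f=grab('wrist','5');grab('scene','5');s=env.observe();print(s['tcp_pos'],s['tool_rot'],s['ft_force'],s['opening'])
a=cv2.imread('pics/scene_5.png');cv2.imwrite('pics/z8.png',cv2.resize(a[40:210,290:430],None,fx=3.5,fy=3.5,interpolation=cv2.INTER_CUBIC))
```

```text
[480.46663799 269.49664395 235.61481476] [-9.00841529e+01 -3.11330783e-02 -9.28046134e+01] [ 0.15154959  0.627608   -0.51446207] 20.578820732206704
```

View pics/wrist_5.png

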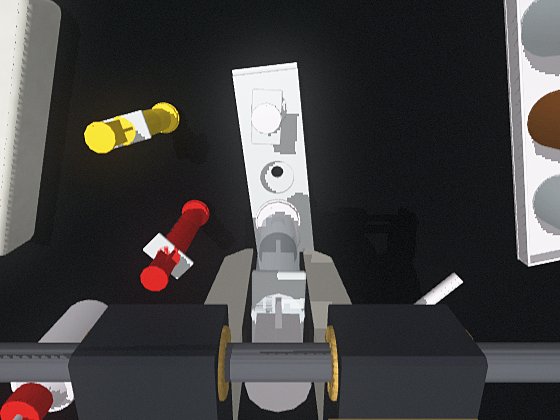

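View pics/z8.png

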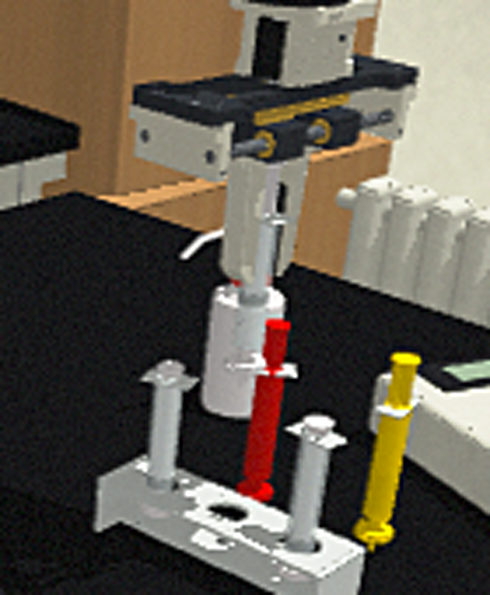

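The syringe is held upright and clear of the rack, and the other syringes are standing. Carrying it over the bottles.

Call:
drive_tool([
  {"x": 0.2, "y": 0, "z": 0.052, "ax": 0, "ay": 0, "az": 0, "grip": 0},
  {"x": 0.4, "y": 0, "z": 0.104, "ax": 0, "ay": 0, "az": 0, "grip": 0},
  {"x": 0.5, "y": 0, "z": 0.13, "ax": 0, "ay": 0, "az": 0, "grip": 0},
  {"x": 0.5, "y": 0, "z": 0.13, "ax": 0, "ay": 0, "az": 0, "grip": 0},
  {"x": 0.5, "y": 0, "z": 0.13, "ax": 0, "ay": 0, "az": 0, "grip": 0},
  {"x": 0.5, "y": 0, "z": 0.13, "ax": 0, "ay": 0, "az": 0, "grip": 0},
  {"x": 0.5, "y": 0, "z": 0.13, "ax": 0, "ay": 0, "az": 0, "grip": 0},
  {"x": 0.5, "y": 0, "z": 0.13, "ax": 0, "ay": 0, "az": 0, "grip": 0},
  {"x": 0.5, "y": 0, "z": 0.13, "ax": 0, "ay": 0, "az": 0, "grip": 0},
  {"x": 0.5, "y": 0, "z": 0.13, "ax": 0, "ay": 0, "az": 0, "grip": 0},
  {"x": 0.5, "y": 0, "z": 0.13, "ax": 0, "ay": 0, "az": 0, "grip": 0},
  {"x": 0.5, "y": 0, "z": 0.13, "ax": 0, "ay": 0, "az": 0, "grip": 0},
  {"x": 0.5, "y": 0, "z": 0.13, "ax": 0, "ay": 0, "az": 0, "grip": 0},
  {"x": 0.5, "y": 0, "z": 0.13, "ax": 0, "ay": 0, "az": 0, "grip": 0},
  {"x": 0.2, "y": 0, "z": 0.052, "ax": 0, "ay": 0, "az": 0, "grip": 0},
  {"x": 0.075, "y": 0, "z": 0.02, "ax": 0, "ay": 0, "az": 0, "grip": 0},
  {"x": 0, "y": 0, "z": 0, "ax": 0, "ay": 0, "az": 0, "grip": 0},
  {"x": 0, "y": 0, "z": 0, "ax": 0, "ay": 0, "az": 0, "grip": 0},
])

```text
time_s: 9.35
tcp_pos: [589.5, -250.7, 236.6]
tool_rot: [-90.0, 0.0, -92.7]
ft_force: [0.7, -0.4, -0.8]
opening: 20.9
```

Run:
```python
from h import *
f=grab('wrist','6');grab('top','6');grab('scene','6');s=env.observe();print(s['tcp_pos'],s['tool_rot'],s['ft_force'],s['opening'])
a=cv2.imread('pics/scene_6.png');cv2.imwrite('pics/z9.png',cv2.resize(a[160:350,110:270],None,fx=3.2,fy=3.2,interpolation=cv2.INTER_CUBIC))
```

```text
[ 589.66261818 -250.95963091  236.69577761] [-8.99874569e+01 -3.06174249e-04 -9.27381629e+01] [ 0.42884898 -0.1169377  -0.68941113] 20.776700903336707
```

View pics/wrist_6.png

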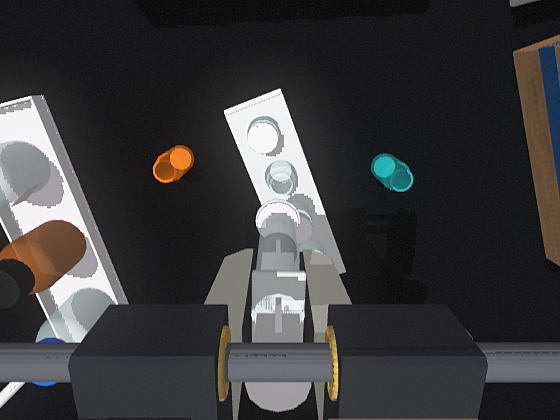

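View pics/z9.png

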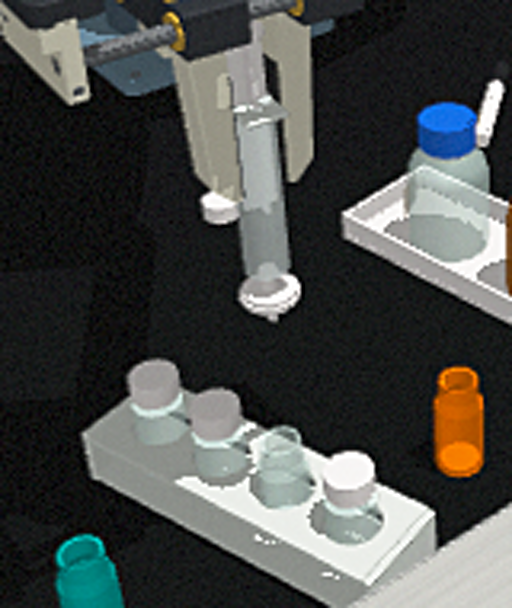

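View pics/top_6.png

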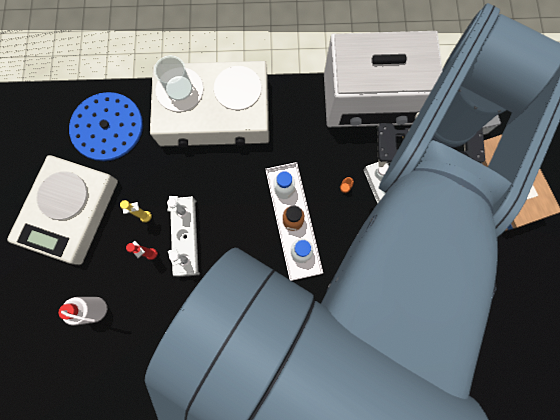

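Run:
```python
from h import *
F={n:dict(np.load(f'pics/{n}_6.npz')) for n in('wrist','scene')}
for n,g in F.items():
    print(n,proj(g,[[589.7,-251,143.5],[589.7,-251,159.5],[589.3,-252,67],[589.7,-251,67]]).round(1))
w=cv2.imread('pics/wrist_6.png');s=cv2.imread('pics/scene_6.png')
cv2.imwrite('pics/za.png',cv2.resize(w[110:240,235:335],None,fx=6,fy=6,interpolation=cv2.INTER_CUBIC)[:600*2])
cv2.imwrite('pics/za.png',cv2.resize(w[140:240,240:330],None,fx=6,fy=6,interpolation=cv2.INTER_CUBIC))
cv2.imwrite('pics/zb.png',cv2.resize(s[235:325,170:230],None,fx=6.5,fy=6.5,interpolation=cv2.INTER_CUBIC))
```

```text
wrist [[278.9 211.3]
 [279.  219.4]
 [279.8 183.5]
 [278.6 183.1]]
scene [[194.6 259. ]
 [193.7 250.7]
 [198.  295.9]
 [198.6 295.8]]
```

View pics/za.png

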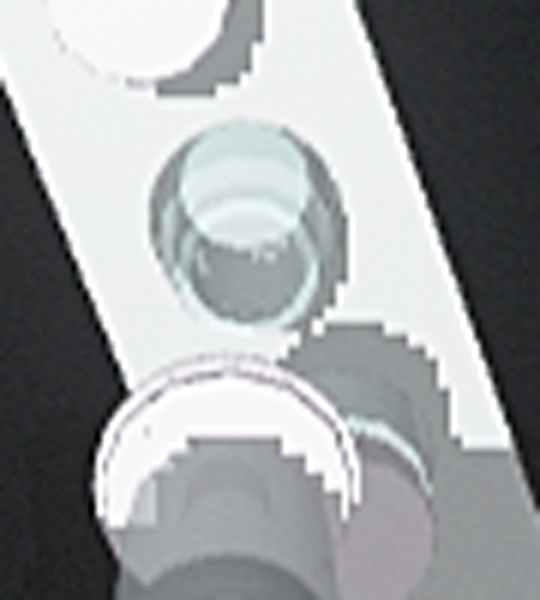

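View pics/zb.png

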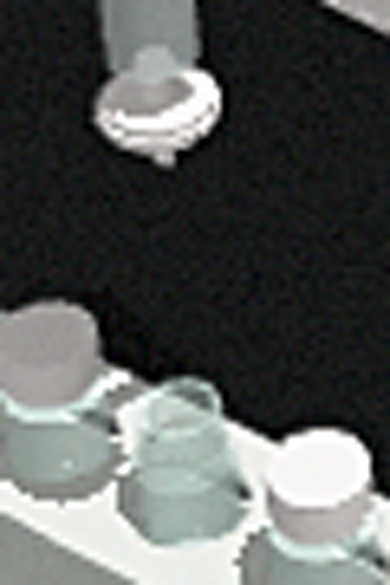

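Run:
```python
from h import *
F={n:dict(np.load(f'pics/{n}_6.npz')) for n in('wrist','scene')}
w=F['wrist'];s=F['scene']
th=np.linspace(0,2*np.pi,60)
def ext(f,x,y,r,z):
    p=proj(f,np.stack([x+r*np.cos(th),y+r*np.sin(th),0*th+z],1));return (p.min(0).round(1),p.max(0).round(1))
for z in(155.5,163.5): print('filter',z,ext(w,589.7,-251,14,z))
print('meas filter left',95/6+239.6,'right',358/6+239.6,'top',355/6+139.6)
print('rim',ext(w,589.3,-252,11,67)); print('meas', 165/6+239.6,322/6+239.6,'bot',332/6+139.6)
print('mouth wrist',plane(w,280.7,183.1,67),'mouth scene',plane(s,198.1,295.8,67))
print('tip scene at z', [plane(s,195.2,259.6,z).round(1) for z in(140,142,144)])
print('filter wrist',plane(w,277.4,219.4,159.5))
```

```text
filter 155.5 (array([257.5, 196.7]), array([300.4, 237.1]))
filter 163.5 (array([256.9, 200.4]), array([301.2, 241.9]))
meas filter left 255.43333333333334 right 299.26666666666665 top 198.76666666666665
rim (array([267.2, 171.2]), array([292.4, 195.5]))
meas 267.1 293.26666666666665 bot 194.93333333333334
mouth wrist [ 589.60715682 -252.80340996   67.        ] mouth scene [ 589.12455157 -251.67664424   67.        ]
tip scene at z [array([ 587.6, -249.1,  140. ]), array([ 589.9, -250.3,  142. ]), array([ 592.1, -251.5,  144. ])]
filter wrist [ 589.72351058 -249.96709367  159.5       ]
```

Call:
drive_tool([
  {"x": 0.013, "y": 0.15, "z": 0, "ax": 0, "ay": 0, "az": 0, "grip": 0},
  {"x": 0.014, "y": 0.15, "z": 0, "ax": 0, "ay": 0, "az": 0, "grip": 0},
  {"x": 0, "y": 0.15, "z": 0, "ax": 0, "ay": 0, "az": 0, "grip": 0},
  {"x": 0, "y": 0.15, "z": 0, "ax": 0, "ay": 0, "az": 0, "grip": 0},
  {"x": 0, "y": 0, "z": 0, "ax": 0, "ay": 0, "az": 0, "grip": 0},
  {"x": 0, "y": 0, "z": 0, "ax": 0, "ay": 0, "az": 0, "grip": 0},
  {"x": 0, "y": 0, "z": 0, "ax": 0, "ay": 0, "az": 0, "grip": 0},
])

```text
time_s: 10.38
tcp_pos: [589.8, -254.1, 192.0]
tool_rot: [-89.9, -0.0, -92.8]
ft_force: [0.2, -0.4, -1.2]
opening: 20.7
```

Run:
```python
from h import *
f=grab('wrist','7');s=grab('scene','7');o=env.observe();p=o['tcp_pos'];print(p,o['tool_rot'],o['ft_force'])
print(proj(s,[[p[0],p[1],p[2]-93],[589.4,-252.3,67]]),proj(f,[[589.4,-252.3,67]]))
w=cv2.imread('pics/wrist_7.png');s=cv2.imread('pics/scene_7.png')
cv2.imwrite('pics/zc.png',cv2.resize(w[140:250,235:325],None,fx=5,fy=5,interpolation=cv2.INTER_CUBIC))
cv2.imwrite('pics/zd.png',cv2.resize(s[245:325,165:235],None,fx=7,fy=7,interpolation=cv2.INTER_CUBIC))
```

```text
[ 589.719531   -254.13006303  191.96318819] [-8.99498902e+01 -2.95487255e-02 -9.28102391e+01] [-0.43933358  0.0124593  -0.92918164]
[[195.33927813 281.80646456]
 [197.86115369 296.06451184]] [[275.78635751 198.81020838]]
```

View pics/zc.png

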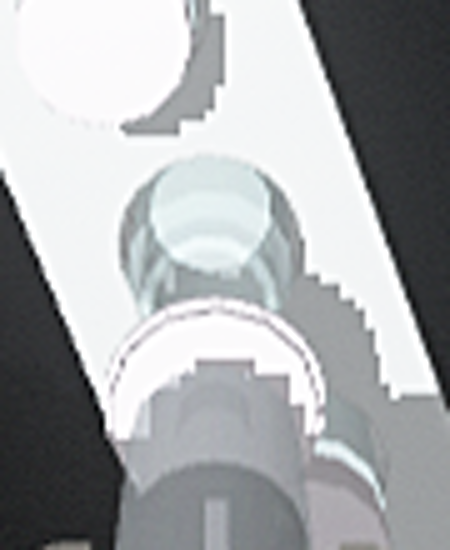

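View pics/zd.png

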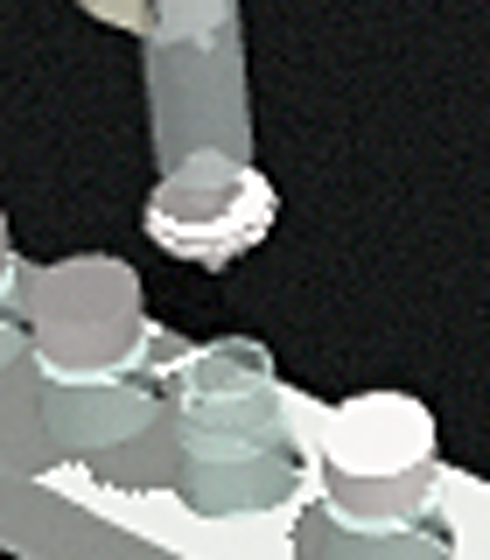

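Run:
```python
from h import *
th=np.linspace(0,2*np.pi,60)
def ext(f,x,y,r,z):
    p=proj(f,np.stack([x+r*np.cos(th),y+r*np.sin(th),0*th+z],1));return np.r_[p.min(0),p.max(0)].round(1)
w=dict(np.load('pics/wrist_7.npz'));s=dict(np.load('pics/scene_7.npz'))
print('rim scene pred',ext(s,589.4,-252.3,11,67),'meas',[190/7+164.6,338/7+244.6,272/7+164.6])
print('filt wrist pred z112.5',ext(w,589.5,-252.3,14,111.5),ext(w,589.5,-252.3,14,119),'meas L',103/5+234.6,'top',297/5+139.6,'R',327/5+234.6)
print('bottom disc wrist centre',plane(w,210/5+234.6,212/5+139.6,9))
print('tip',[plane(s,195.3,282.9,z).round(1) for z in(95,97,99)])
print('filter scene pred',ext(s,589.5,-252.3,14,111.5),ext(s,589.5,-252.3,14,119),'meas',143/7+164.6,278/7+164.6)
```

```text
rim scene pred [191.  291.4 204.7 300.9] meas [191.74285714285713, 292.8857142857143, 203.45714285714286]
filt wrist pred z112.5 [254.  198.  297.  238.4] [253.3 201.4 297.6 242.9] meas L 255.2 top 199.0 R 300.0
bottom disc wrist centre [ 587.7723287  -252.74783647    9.        ]
tip [array([ 587.9, -253.5,   95. ]), array([ 589.9, -254.5,   97. ]), array([ 591.9, -255.5,   99. ])]
filter scene pred [186.6 269.4 204.6 281.2] [186.1 265.8 204.2 277.5] meas 185.0285714285714 204.31428571428572
```

Call:
drive_tool([
  {"x": -0.013, "y": 0.07, "z": 0, "ax": 0, "ay": 0, "az": 0, "grip": 0},
  {"x": 0, "y": 0.07, "z": 0, "ax": 0, "ay": 0, "az": 0, "grip": 0},
  {"x": 0, "y": 0.07, "z": 0, "ax": 0, "ay": 0, "az": 0, "grip": 0},
  {"x": 0, "y": 0.05, "z": 0, "ax": 0, "ay": 0, "az": 0, "grip": 0},
  {"x": 0, "y": 0, "z": 0, "ax": 0, "ay": 0, "az": 0, "grip": 0},
  {"x": 0, "y": 0, "z": 0, "ax": 0, "ay": 0, "az": 0, "grip": 0},
  {"x": 0, "y": 0, "z": 0, "ax": 0, "ay": 0, "az": 0, "grip": 0},
  {"x": 0, "y": 0, "z": 0, "ax": 0, "ay": 0, "az": 0, "grip": 0},
])

```text
time_s: 11.48
tcp_pos: [589.6, -253.0, 172.1]
tool_rot: [-90.0, -0.0, -92.8]
ft_force: [0.3, 0.5, 0.4]
opening: 20.6
```

Run:
```python
from h import *
f=grab('wrist','8');s=grab('scene','8');o=env.observe();p=o['tcp_pos'];print(p,o['tool_rot'],o['ft_force'])
th=np.linspace(0,2*np.pi,60)
def ext(f,x,y,r,z):
    q=proj(f,np.stack([x+r*np.cos(th),y+r*np.sin(th),0*th+z],1));return np.r_[q.min(0),q.max(0)].round(1)
print('tip pred',proj(s,[589.4,-252.3,p[2]-94]),'rim',ext(s,589.4,-252.3,11,67),'filt scene',ext(s,589.4,-252.3,14,p[2]-78))
print('filt wrist',ext(f,589.4,-252.3,14,p[2]-80),ext(f,589.4,-252.3,14,p[2]-74))
w=cv2.imread('pics/wrist_8.png');s=cv2.imread('pics/scene_8.png')
cv2.imwrite('pics/ze.png',cv2.resize(w[140:250,235:325],None,fx=5,fy=5,interpolation=cv2.INTER_CUBIC))
cv2.imwrite('pics/zf.png',cv2.resize(s[245:325,165:235],None,fx=7,fy=7,interpolation=cv2.INTER_CUBIC))
```

```text
[ 589.5559337  -253.02977574  172.00895823] [-8.99916698e+01 -5.78280954e-03 -9.28080870e+01] [-0.08939266  1.01673171 -1.15265755]
tip pred [[197.30755747 291.0281679 ]] rim [191.  291.4 204.7 300.9] filt scene [187.6 277.7 205.3 289.6]
filt wrist [255.8 197.9 298.8 238.4] [255.3 200.6 299.3 242. ]
```

View pics/ze.png

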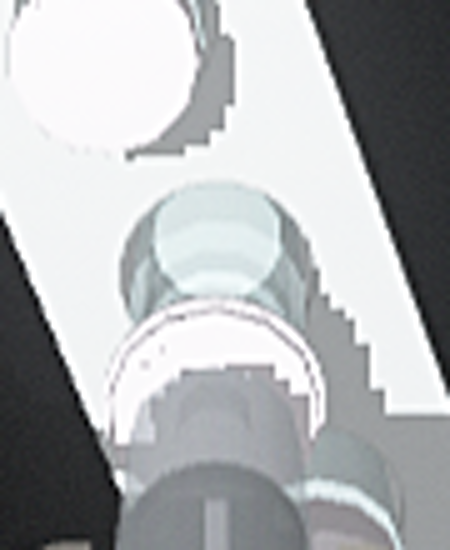

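View pics/zf.png

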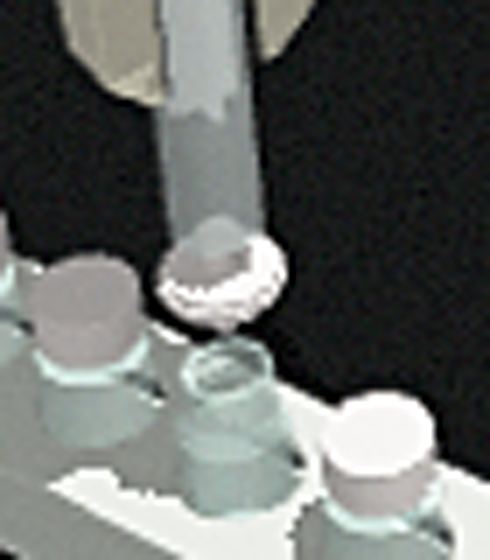

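View pics/scene_8.png

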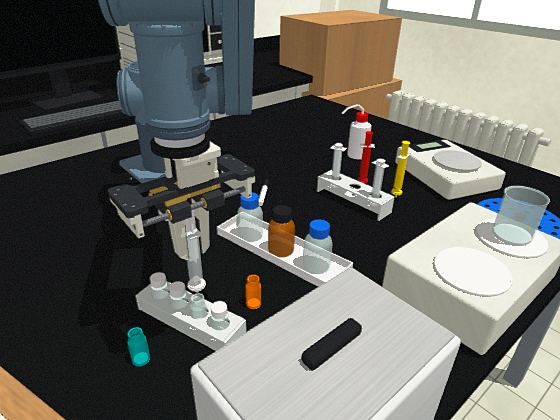

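The last two views agree. The outlet tip at (197,292) sits above the rim centre at about (197,297), which puts it 10–11 mm above the rim. It's also within about 1 mm laterally, so I'm handing in.

Run:
```python
from h import *
o=env.observe();print(o['time_s'],o['tcp_pos'],o['opening']);print(order.sign_off())
```

```text
11.575 [ 589.5559337  -253.02977574  172.00895823] 20.823329321704104
the job is handed in; nothing more can be done
None
```

I took the drawn-out syringe from the middle place of its rack, gripping the barrel at 15 N. I lifted it straight up and carried it upright over the bottles with the outlet about 140 mm above the table. It is now held still over the open vial, and I handed the job in at 11.6 s. No verdict was reported.

**Position at hand-in:** The wrist and scene views put the outlet within about 1 mm of the mouth's centre and about 10–11 mm above the rim. The tool was upright to within 0.1° and the finger opening was steady at about 20.8 mm. The measured wrist force stayed within the sensor noise.

**Surroundings:** In the last scene picture the other syringes, bottles and vials stood where they were. I did not measure the plunger's position, but nothing touched it.

**Disagreements:** The cameras disagreed by 1–2 mm on absolute positions, and the arm's position readings wandered by about 1 mm. I therefore settled the last corrections by comparing the syringe and vial within the same picture.

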